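# Move a tacky test panel to the carrier tray with the lifter

## Robot

A 7-joint arm with a two-finger parallel gripper is mounted at the origin on the work surface. World frame = base frame: x ahead of the robot, y to its left, z up, the work surface at z = 0. Lengths are in m, angles in rad, forces in N, time in s.
With the tool pointing down it reaches from about 0.4 to 0.85 m from the base axis. Payload 10.4 kg.
Tool frame: the origin (TCP) lies midway between the tips of the shut fingers; the grasp point (between the pads) lies 19 mm behind it (r.grasp_offset is the distance from the TCP to the grasp point, in m); x points along the fingers, y is the direction in which the jaws open and shut, and the axes are right-handed (so a half turn about x gives the same grasp; the last joint's range is limited). The gripper opens to 87 mm and grips with 3 to 60 N. Pads are 19 mm wide; open, the fingers measure 117 mm over their backs; the gripper's body (75 mm by 190 mm) begins 51 mm behind the grasp point.
Start: joints at [-1.205, 0.332, -0.065, 1.46, 0.022, 1.35, -0.088], TCP at [0.237, 0.578, 0.223] pointing down, gripper open.
Joint ranges: [-2.6, 2.6], [-0.5, 2.12], [-1.47, 1.34], [0.16, 2.42], [-1.27, 4.41], [0.06, 2.06], [-2.6, 2.6]. Speed limits (rad/s): [2.22, 2.22, 2.79, 2.79, 3.14, 3.14, 3.14].

## Interface

Orientations are given as a unit quaternion [x, y, z, w].
In Python, from bench import r, vision, close_job gives the robot as it stands. The module is installed in compiled form; this text tells all that it offers.
- The arm moves only by the shell command python3 -m pendant 'ROWS' [OPENING] [FORCE]. ROWS is text: rows parted by semicolons, each of 6 numbers parted by spaces: the shift along the tool's x, y, z in units of 0.25 m (1.0 is 0.25 m), then the turn, a rotation vector about the tool's x, y, z in units of 1.5 rad (1.0 is 1.5 rad). A call has 1 to 8 rows; each row is the pose to reach, as a shift and turn from the pose commanded when the call began, along the tool's axes at that moment; what a row does not reach only later rows make up. A row lasts 1/10 s, in which the tool goes at most 50 mm and 8.59 degrees, less where a joint would pass 70% of its speed; a pose out of reach is approached as far as the arm can. A call with a number of a shift or a turn outside -1 to 1 is refused whole. A call with a gripper value outside its range is refused whole. OPENING is the gripper command: -1 is shut, 1 is fully open, values between are in proportion, set as the call begins (- or left out, the last holds). The fingers move at their own pace and stop on an object; FORCE is the grip in N (left out, the last holds). Time passes only in rows, so rows that repeat a pose let the fingers close. It gives the time, the measured TCP pose, the force and the opening at its end, in the units of the state.
- r.read_state(): the state, without advancing time (a new reading comes with each control period).
- vision.camera(name): name is "side" or "top"; returns (picture, depth): 384x512x3 uint8, blue, green, red; 384x512 float32, m along the optical axis (not along the pixel's ray), 0 where there is no reading.
- vision.get_calibration(name): a dict with "camera_matrix" (3x3 intrinsics, pixels), "rvec" (rotation vector, rad) and "tvec" (3), from world to camera coordinates, as OpenCV has them. Camera axes: x right, y down, z forward; pixel columns grow to the right and rows downward; lengths in m; the calibration is good to about 2 mm. A picture is of the moment at which its call begins. get_calibration takes no time and is no camera call.
- close_job(): hands the job in, once; it reports no verdict.
The state is a dict: "time": time; "joint_positions": joint angles; "joint_vel": joint speeds; "joint_torque": joint torques, N m; "ee_pos": TCP position; "eef_rot": TCP orientation; "ft_force": force on the tool from outside, world axes, zero at the start; "torque": the same for the moment, N m; "width": finger opening in m.
Only numpy, scipy, OpenCV 4.12 (cv2) and the standard library are available. Lean on these libraries where they do the work, as an engineer would, in place of code of your own. Each camera call takes 0.05 s, during which the arm holds its last target. There are 200 camera calls.

## Task

The freshly coated test panel on the drying stand has to go to the lab with its sample tin. Slide the blade of the flat lifter under the panel, lift it clear, lower it gently coated side up onto the two rails of the carrier tray, draw the lifter out from under it and lay the lifter flat on the open bench; also stand the tin upright in the bay beside those rails. The coating is still tacky, so neither the robot nor the tin may touch the panel, and the bottle, the ink pail and the wrench stay where they are.

Things in the scene. Friction and masses are not known exactly. Their poses are not given: they have to be found in the camera images.
- stand_top (a point): Drying stand, fixed, left of the robot's centre line. The point lies midway between its two upright aluminium rails at the height of their tops, 70 mm above the bench. The rails run along y, each 20 mm wide and 100 mm long, with a 96 mm wide slot between them (x -48 to +48 mm), open at both ends and free from the 6 mm thick base (150 x 110 mm) up to the panel.
- panel_center (a point): Test panel, loose, lying flat across both rails of the stand: aluminium plate 130 mm (x, across the rails) x 100 mm (y, along them) x 4 mm, about 0.15 kg, matt grey coating on its upper face (+z). The point is its centre, half-way up; it starts within 10 mm and 0.06 rad of the stand's middle. The gripper must not touch it.
- lifter_grip (a point): Centre of the handle of the flat lifter, lying loose on the bench near the robot, 0.28 kg. Straight wooden handle 90 mm long (y), 24 mm wide (x), 24 mm high, its centre 52 mm above the blade's underside, parallel to the blade. +y points to the blade's free end, z up. Two posts 16 mm wide carry it, at y = +32 and -25 mm (faces at +38 and -31).
- lifter_blade (a point): Point on the upper face of the lifter's blade, on its centre line, 115 mm ahead (+y) of the handle's centre: where the panel's centre should sit. The blade is a flat steel plate 60 mm wide (x), 3 mm thick, dark; it ends 50 mm ahead of this point (free end, goes under the panel) and 150 mm behind it. Axes as lifter_grip.
- lifter: The whole lifter; origin on the blade's underside right below the handle's centre, axes as lifter_grip.
- tray_rails (a point): Centre of the panel bay of the black plastic carrier tray (fixed, right of the robot's centre line), midway between two aluminium rails, level with their tops, 32 mm above the bench. The rails run along y, 20 mm wide, 120 mm long; the slot between them is 96 mm wide (x -48 to +48 mm), floor 5 mm above the bench, open to -y. The tin bay is on the +x side.
- tray_bay (a point): Centre of the floor of the tray's tin bay, 140 mm to +x and 5 mm to +y of tray_rails, 5 mm above the bench. The bay is 117 mm (x) x 145 mm (y) inside; its rims stand 18 mm above the bench, the wall towards the panel 44 mm. Axes as tray_rails.
- tray: The carrier tray; origin on the bench below tray_rails, same axes. Beside the panel bay stand two walls with inner faces at x = -77 and +77 mm, tops 44 mm above the bench (12 mm play each side for the panel). At the +y end a rim 18 mm above the bench begins at y = +80 mm.
- stand: The drying stand as a whole; origin on the bench below stand_top, same axes.
- tin_center (a point): Sample tin, loose, upright: round bare-metal tin 61 mm across and 80 mm high, about 0.2 kg; the point is its centre, 40 mm above its foot; z up. It stands on the far left of the bench, beside the taller bottle; which of the two is nearer the robot varies.
- panel: The test panel; origin at the centre of its underside.
- tin: The sample tin; origin at the centre of its foot.
- bottle_center (a point): Bystander: white closed bottle 64 mm across, 180 mm high, by the tin; the point is on its axis, 90 mm up.
- inkpail: Bystander: white lidded pail 92 mm across and 112 mm high, beyond the work; origin at the centre of its foot.
- wrench: Bystander: steel wrench 200 mm long lying on the bench to the left of the tin and bottle; origin at its middle, underside.
Things that resemble listed ones, but are neither listed nor needed, are in the scene too. Leave any pink or red look-alike of the stand alone. Leave any pink look-alike of the lifter alone.

How it is judged:
By the outcome, as a careful person would: the job done as asked, in the order asked, and still so for the second after the job is handed in, with the robot touching nothing.
It also fails if it takes over 72 s, if anything falls off the work surface, if the arm or the gripper's body presses on something with over 40 N, if the wrist force passes 120 N, or if a joint passes its speed limit or range.

## Working session

There is one attempt and no reset: what is moved stays moved. The work goes in short steps, Python scripts to look and compute and a shell command to move; the robot and the scene stay as the last step left them, time stands still between calls to the robot, and variables do not carry over. Pictures are saved under pics/ and viewed, about 8 in all and at most 12, crops included, and the job is handed in when it is done.

```bash
mkdir -p pics; cat > h.py <<'E'
import numpy as np, cv2
from scipy.spatial.transform import Rotation as R
from bench import r, vision
def cal(n):
    c=vision.get_calibration(n); return np.array(c["camera_matrix"],float),R.from_rotvec(np.ravel(c["rvec"])).as_matrix(),np.ravel(c["tvec"]).astype(float)
def ray(n,px,z):
    K,M,t=cal(n); px=np.atleast_2d(np.array(px,float))
    d=np.c_[px,np.ones(len(px))]@np.linalg.inv(K).T@M; o=-M.T@t
    return o+d*((z-o[2])/d[:,2])[:,None]
def cloud(n,dep):
    K,M,t=cal(n); v,u=np.mgrid[:dep.shape[0],:dep.shape[1]]
    p=np.stack([u,v,np.ones_like(u)],-1)@np.linalg.inv(K).T*dep[...,None]
    return (p-t)@M
def proj(n,P):
    K,M,t=cal(n); q=(np.atleast_2d(P)@M.T+t)@K.T; return q[:,:2]/q[:,2:]
E
python3 - <<'E'
from h import *
for n in("top","side"):
    im,d=vision.camera(n); np.savez(n,im=im,d=d); cv2.imwrite(f"pics/{n}0.png",cv2.resize(im,(800,600)))
    K,M,t=cal(n); print(n,-M.T@t,M.round(2).tolist(),K[0,0])
s=r.read_state(); print(s["ee_pos"],s["eef_rot"],R.from_quat(s["eef_rot"]).as_matrix().round(3),r.grasp_offset)
E
```

```text
top [0.30038254 0.00438373 1.16672127] [[0.07, -1.0, -0.0], [-0.97, -0.07, -0.23], [0.23, 0.02, -0.97]] 352.7058660631674
side [ 0.15641805 -0.80855201  0.70270602] [[0.9, -0.43, -0.0], [-0.25, -0.52, -0.82], [0.35, 0.74, -0.58]] 352.712897854327
[0.23680901 0.57802008 0.22185239] [ 0.13615179  0.69384237 -0.13702957  0.69373507] [[-0.     0.379  0.925]
 [-0.001  0.925 -0.379]
 [-1.    -0.001  0.   ]] 0.0187
```

View pics/top0.png

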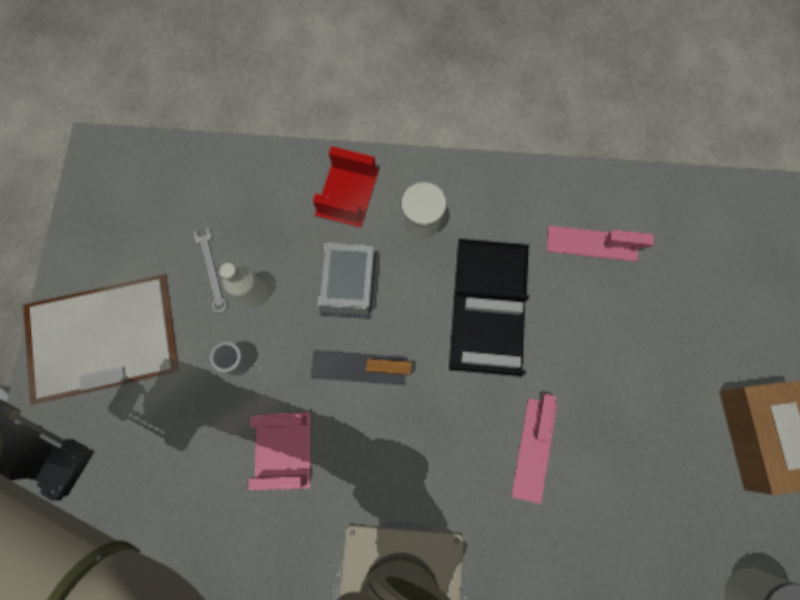

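View pics/side0.png

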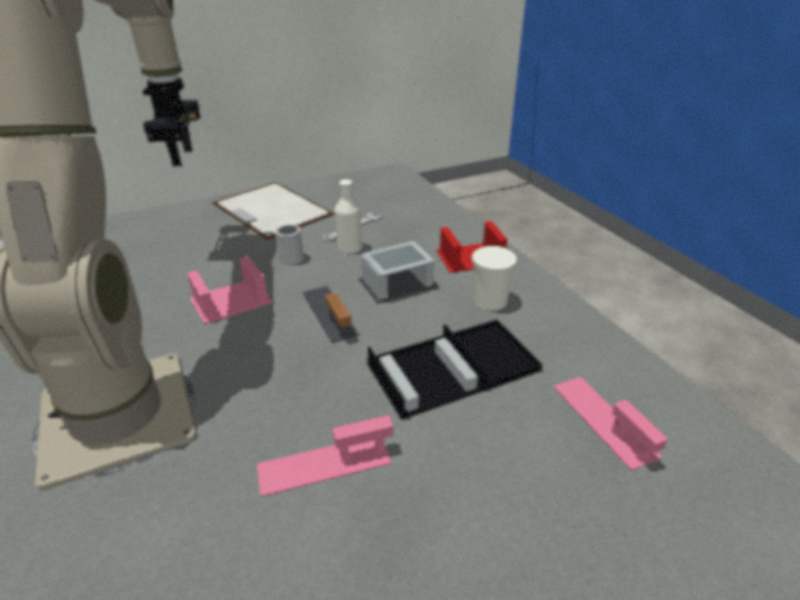

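The top view (800x600) shows the lifter at (360,367), handle to the right, and the stand with the panel at (347,278). The tray rails are at (493,305) and (490,360) with the tin bay above them at (492,268). The tin is at (226,357), next to the bottle at (236,278). The lookalikes are pink and red.

```bash
cat > m.py <<'E'
from h import *
def rect(n,mask,z,roi,name):
    x0,y0,x1,y1=[int(v*.64) for v in roi]; m=np.zeros(mask.shape,np.uint8); m[y0:y1,x0:x1]=mask[y0:y1,x0:x1]
    k,l,s,_=cv2.connectedComponentsWithStats(m)
    if k<2: print(name,"none"); return
    i=1+np.argmax(s[1:,4]); c=max(cv2.findContours((l==i).astype(np.uint8),0,2)[0],key=cv2.contourArea)[:,0]
    P=ray(n,c,z)[:,:2]; b=cv2.minAreaRect((P*1000).astype(np.float32))
    print(name,"area",s[i,4],"rect c",np.round(b[0],1),"size",np.round(b[1],1),"ang",round(b[2],1)); return b
if __name__=="__main__":
    D=np.load("top.npz"); im,d=D["im"],D["d"]; hsv=cv2.cvtColor(im,cv2.COLOR_BGR2HSV); h,s,v=cv2.split(hsv)
    C=cloud("top",d); z=C[...,2]
    print("bench z",np.median(z[200:210,270:280]),z[200:210,270:280].std())
    for nm,p in dict(panel=(347,278),railU=(347,248),railL=(345,305),blade=(335,365),bladefar=(345,355),trayrail=(493,305),tin=(226,357),bottle=(236,285),bench=(420,320),slot=(490,330)).items():
        a,b=int(p[0]*.64),int(p[1]*.64); print(nm,hsv[b,a],C[b,a].round(3))
    rect("top",((h<20)&(s>120)),.064,(300,340,430,390),"handle")
    rect("top",(v<80)&(s<120),.003,(300,342,430,392),"blade")
    rect("top",(v>130),.032,(455,293,535,318),"railU")
    rect("top",(v>130),.032,(455,345,535,372),"railL")
    rect("top",(z>.06),.072,(300,230,390,325),"stand z")
    rect("top",(z>.06),.08,(200,335,250,385),"tin z")
    rect("top",(z>.06),.09,(200,250,270,310),"bottle z")
    rect("top",(v<50),.02,(435,225,545,385),"tray")
    for nm,(x0,y0,x1,y1) in dict(A=(300,235,390,330),L=(300,335,430,390)).items():
        c=im[int(y0*.64):int(y1*.64),int(x0*.64):int(x1*.64)]; cv2.imwrite(f"pics/c{nm}.png",cv2.resize(c,None,fx=7,fy=7,interpolation=cv2.INTER_NEAREST))
    a=cv2.imread("pics/cA.png");b=cv2.imread("pics/cL.png"); w=max(a.shape[1],b.shape[1])
    cv2.imwrite("pics/crop.png",cv2.resize(np.vstack([cv2.copyMakeBorder(q,0,0,0,w-q.shape[1],0) for q in(a,b)]),None,fx=.8,fy=.8))
E
python3 m.py
```

```text
bench z -0.0007818202219613454 0.11620445186860182
panel [ 86  17 107] [0.605 0.156 0.074]
railU [ 72   9 143] [0.668 0.162 0.075]
railL [ 68   7 143] [0.545 0.156 0.075]
blade [98 14 73] [0.431 0.172 0.003]
bladefar [90 11 71] [0.452 0.154 0.004]
trayrail [ 72   9 148] [ 0.579 -0.152  0.026]
tin [90 11 70] [0.421 0.378 0.083]
bottle [ 30  17 146] [0.556 0.36  0.134]
bench [ 47  17 108] [ 0.543  0.001 -0.001]
slot [120  26  30] [ 0.529 -0.15   0.005]
handle area 229 rect c [428.7  56.5] size [88.  25.4] ang 89.9
blade area 831 rect c [429.3 121. ] size [198.8  58.1] ang 89.8
railU area 171 rect c [ 578.7 -154.5] size [113.   16.5] ang 89.1
railL area 194 rect c [ 462.8 -152.5] size [117.  17.] ang 89.5
stand z area 1291 rect c [606.4 159.4] size [137.9 104.3] ang 0.3
tin z area 329 rect c [420.3 378.3] size [59.1 63. ] ang 4.3
bottle z area 468 rect c [574.3 371.8] size [97.  63.7] ang 52.9
tray area 3181 rect c [ 579.5 -148. ] size [155.4 287.8] ang 89.1
```

View pics/crop.png

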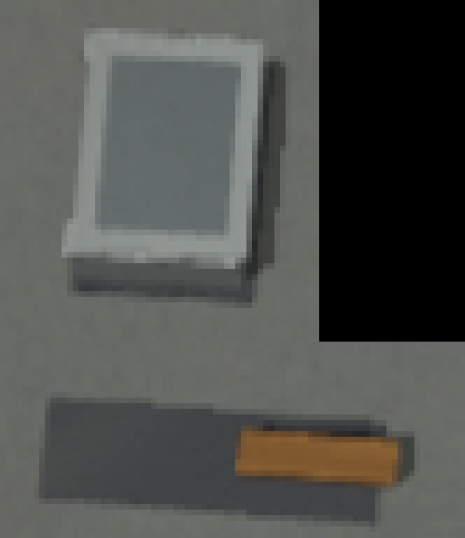

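The crop shows the panel as a grey coated field with a bright edge, centred at about (170,143), roughly square to the stand. The blade is dark and its handle is to the right. Next I get the panel centre and a move calculator.

```bash
cat > go.py <<'E'
import sys; from h import *
# usage: go.py x y z yaw_deg(of tool y) -> shift units, turn units
def show():
    s=r.read_state(); M=R.from_quat(s["eef_rot"]).as_matrix()
    print("t",round(s["time"],2),"tcp",np.round(s["ee_pos"],4),"yaw",np.degrees(np.arctan2(M[1,1],M[0,1])).round(2),"xaxis",M[:,0].round(3),"F",np.round(s["ft_force"],1),"w",round(float(s["width"]),4),"q1,7",np.round(s["joint_positions"],2)[[0,6]])
    return np.array(s["ee_pos"]),M
if __name__=="__main__":
    p,M=show(); a=list(map(float,sys.argv[1:]))
    for i in range(0,len(a),4):
        y=np.radians(a[i+3]); jy=np.array([np.cos(y),np.sin(y),0]); x=np.array([0,0,-1.]); T=np.c_[x,jy,np.cross(x,jy)]
        print("->",((M.T@(np.array(a[i:i+3])-p))/.25).round(3),(R.from_matrix(M.T@T).as_rotvec()/1.5).round(3))
E
python3 - <<'E'
from m import *
D=np.load("top.npz"); im=D["im"]; h,s,v=cv2.split(cv2.cvtColor(im,cv2.COLOR_BGR2HSV)); C=cloud("top",D["d"]); z=C[...,2]
m=((z>.06)&(v<125)).astype(np.uint8)
rect("top",m,.074,(315,235,385,310),"coat")
rect("top",(v>125)&(z>.06),.074,(315,235,385,330),"bright")
E
python3 go.py .35 .33 .24 34 .429 .08 .2 0
```

```text
coat area 720 rect c [609.9 157.9] size [103.2  75.8] ang 0.5
bright area 502 rect c [607.7 159.7] size [133.9 103. ] ang 0.3
t 0.1 tcp [0.2368 0.578  0.2219] yaw 67.72 xaxis [-0.    -0.001 -1.   ] F [-0.7  0.1 -0.2] w 0.0871 q1,7 [-1.2  -0.09]
-> [-0.072 -0.747  0.795] [0.392 0.    0.001]
-> [ 0.089 -1.552  1.467] [0.788 0.001 0.001]
```

```bash
python3 -m pendant '-0.072 -0.75 0.8 0.39 0 0;-0.072 -0.75 0.8 0.39 0 0;-0.072 -0.75 0.8 0.39 0 0;-0.072 -0.75 0.8 0.39 0 0;-0.072 -0.75 0.8 0.39 0 0;-0.072 -0.75 0.8 0.39 0 0;-0.072 -0.75 0.8 0.39 0 0' 1; python3 go.py .429 .081 .15 0
```

```text
time: 0.8
ee_pos: [0.353, 0.3255, 0.241]
eef_rot: [0.333, 0.624, -0.333, 0.624]
ft_force: [0.0, 1.3, -0.2]
width: 0.087
t 0.8 tcp [0.353  0.3255 0.241 ] yaw 33.86 xaxis [ 0.001  0.    -1.   ] F [ 0.   1.3 -0.2] w 0.087 q1,7 [-0.98 -0.25]
-> [ 0.364 -0.293  0.981] [ 0.394  0.    -0.001]
```

```bash
python3 -m pendant '0.36 -0.29 0.98 0.394 0 0;0.36 -0.29 0.98 0.394 0 0;0.36 -0.29 0.98 0.394 0 0;0.36 -0.29 0.98 0.394 0 0;0.36 -0.29 0.98 0.394 0 0;0.36 -0.29 0.98 0.394 0 0;0.36 -0.29 0.98 0.394 0 0;0.36 -0.29 0.98 0.394 0 0' 1; python3 go.py .429 .081 .034 0
```

```text
time: 1.6
ee_pos: [0.4285, 0.0866, 0.1504]
eef_rot: [0.498, 0.502, -0.498, 0.501]
ft_force: [0.1, 0.9, 0.1]
width: 0.0869
t 1.6 tcp [0.4285 0.0866 0.1504] yaw 0.37 xaxis [-0.  0. -1.] F [0.1 0.9 0.1] w 0.0869 q1,7 [-0.72 -0.31]
-> [0.466 0.002 0.022] [ 0.004 -0.     0.   ]
```

```bash
python3 -m pendant '0.15 0 0 0 0 0;0.3 0 0 0 0 0;0.4 0 0 0 0 0;0.466 0 0 0 0 0;0.466 0 0 0 0 0;0.466 0 0 0 0 0'; python3 go.py .429 .081 .034 0; python3 -m pendant '0 0 0 0 0 0;0 0 0 0 0 0;0 0 0 0 0 0;0 0 0 0 0 0;0 0 0 0 0 0;0 0 0 0 0 0;0 0 0 0 0 0;0 0 0 0 0 0' -1 60;python3 go.py .429 .081 .034 0;  python3 - <<'E'
from h import *
im,d=vision.camera("side"); cv2.imwrite("pics/g1.png",cv2.resize(im[150:260,140:300],(800,550)))
E
```

```text
time: 2.2
ee_pos: [0.4288, 0.087, 0.0346]
eef_rot: [0.498, 0.502, -0.498, 0.502]
ft_force: [1.2, -0.3, -0.0]
width: 0.0875
t 2.2 tcp [0.4288 0.087  0.0346] yaw 0.45 xaxis [ 0.  0. -1.] F [ 1.2 -0.3 -0. ] w 0.0875 q1,7 [-0.7  -0.23]
-> [0.002 0.001 0.024] [ 0.005 -0.    -0.   ]
time: 3.0
ee_pos: [0.4287, 0.0857, 0.034]
eef_rot: [0.499, 0.502, -0.498, 0.501]
ft_force: [-0.4, -0.3, 0.4]
width: 0.0308
t 3.0 tcp [0.4287 0.0857 0.034 ] yaw 0.34 xaxis [-0.  0. -1.] F [-0.4 -0.3  0.4] w 0.0308 q1,7 [-0.7  -0.23]
-> [0.    0.001 0.019] [ 0.004 -0.     0.   ]
```

View pics/g1.png

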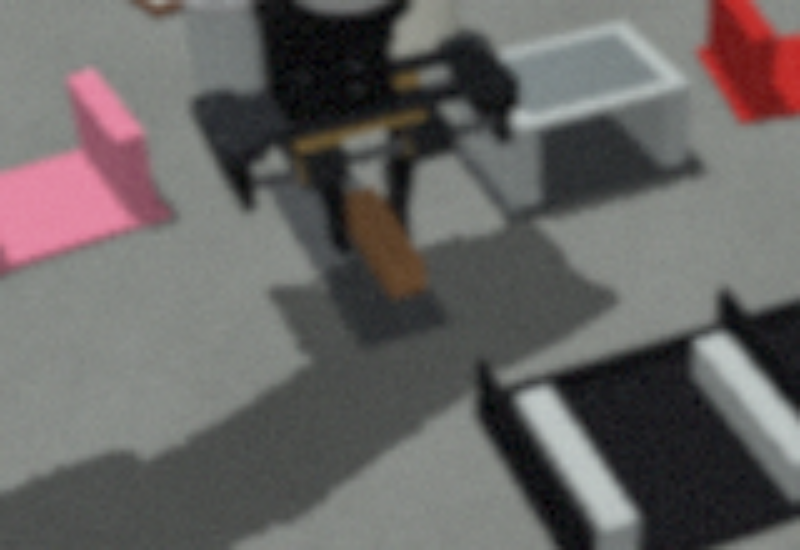

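The crop shows both fingers astride the handle's front half at (380,235), still closing (31 mm). I'll finish the closing and lift.

```bash
python3 -m pendant '0 0 0 0 0 0;0 0 0 0 0 0;0 0 0 0 0 0;0 0 0 0 0 0;-0.05 0 0 0 0 0;-0.15 0 0 0 0 0;-0.25 0 0 0 0 0;-0.25 0 0 0 0 0' -1 60; python3 go.py .608 -.07 .13 0 .608 .07 .08 0
```

```text
time: 3.85
ee_pos: [0.4304, 0.0863, 0.099]
eef_rot: [0.5, 0.501, -0.497, 0.502]
ft_force: [0.5, 0.8, -1.9]
width: 0.0238
t 3.85 tcp [0.4304 0.0863 0.099 ] yaw 0.33 xaxis [ 0.004  0.002 -1.   ] F [ 0.5  0.8 -1.9] w 0.0238 q1,7 [-0.72 -0.28]
-> [-0.122  0.707  0.629] [ 0.004 -0.002 -0.003]
-> [0.079 0.71  0.069] [ 0.004 -0.002 -0.003]
```

```bash
python3 -m pendant '-0.06 0 0.16 0 0 0;-0.12 0 0.32 0 0 0;-0.12 0 0.48 0 0 0;-0.12 0.1 0.63 0 0 0;-0.12 0.26 0.63 0 0 0;-0.12 0.42 0.63 0 0 0;-0.12 0.58 0.63 0 0 0;-0.12 0.707 0.63 0 0 0'; python3 -m pendant '0 0 0 0 0 0;0 0 0 0 0 0;0 0 0 0 0 0'; python3 - <<'E'
from m import *
import go; p,M=go.show()
im,d=vision.camera("top"); C=cloud("top",d); z=C[...,2]
h,s,v=cv2.split(cv2.cvtColor(im,cv2.COLOR_BGR2HSV))
# blade z along its centreline
for y in np.arange(-.05,.1,.015):
    q=proj("top",[[p[0],y,p[2]-.03]])[0]; a,b=q.round().astype(int)
    w=C[b-2:b+3,a-2:a+3].reshape(-1,3); print(round(y,3),np.median(w,0).round(4),v[b,a])
cv2.imwrite("pics/g2.png",cv2.resize(im[120:280,170:330],(640,640)))
E
```

```text
time: 4.65
ee_pos: [0.6079, -0.0703, 0.1244]
eef_rot: [0.498, 0.502, -0.499, 0.501]
ft_force: [-0.3, 0.2, -2.4]
width: 0.0235
time: 4.95
ee_pos: [0.6052, -0.0711, 0.1256]
eef_rot: [0.498, 0.502, -0.499, 0.501]
ft_force: [0.6, 0.4, -2.7]
width: 0.0235
t 4.95 tcp [ 0.6052 -0.0711  0.1256] yaw 0.31 xaxis [-0.002 -0.    -1.   ] F [ 0.6  0.4 -2.7] w 0.0235 q1,7 [-0.44  0.24]
-0.05 [ 0.4632 -0.0245  0.5924] 118
-0.035 [ 0.4652 -0.0162  0.589 ] 115
-0.02 [ 0.4654 -0.0094  0.5858] 111
-0.005 [ 0.4673 -0.001   0.5774] 102
0.01 [0.4773 0.0079 0.5548] 77
0.025 [0.605  0.0264 0.094 ] 63
0.04 [0.6049 0.039  0.093 ] 61
0.055 [0.6068 0.0551 0.0939] 61
0.07 [6.288e-01 7.640e-02 1.000e-04] 100
0.085 [ 0.634   0.0938 -0.0016] 98
0.1 [0.6311 0.1076 0.0014] 46
```

View pics/g2.png

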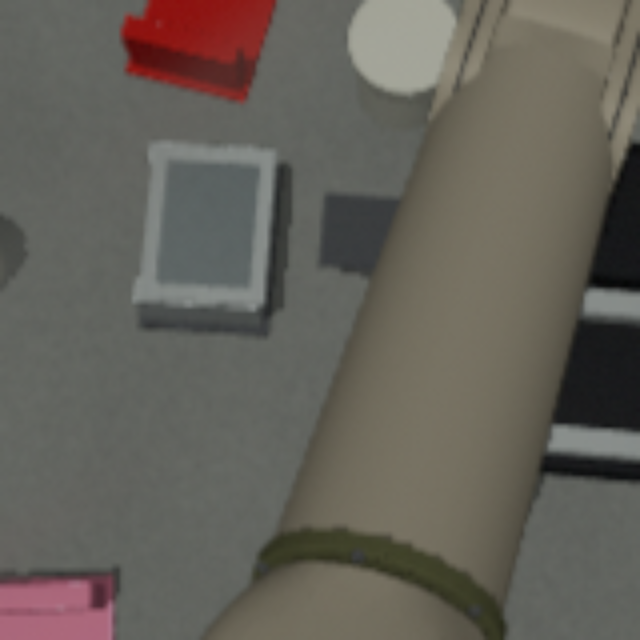

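The blade end is at crop (322,235), clear of the stand and in line with the slot. It is level (top at z≈0.0935). I lower it, then slide under.

```bash
python3 -m pendant '0.09 0.01 0 0 0 0;0.18 0.01 0 0 0 0;0.18 0.01 0 0 0 0;0.18 0.01 -0.06 0 0 0;0.18 0.01 -0.14 0 0 0;0.18 0.01 -0.22 0 0 0;0.18 0.01 -0.22 0 0 0';  python3 - <<'E'
import go; from h import *; go.show()
im,d=vision.camera("side"); cv2.imwrite("pics/g3.png",cv2.resize(im[120:260,180:340],(800,700)[:2])[:600])
E
```

```text
time: 5.7
ee_pos: [0.609, -0.0104, 0.0828]
eef_rot: [0.498, 0.503, -0.496, 0.502]
ft_force: [-0.6, 1.1, -2.7]
width: 0.0233
t 5.7 tcp [ 0.609  -0.0104  0.0828] yaw 0.63 xaxis [ 0.001  0.003 -1.   ] F [-0.6  1.1 -2.7] w 0.0233 q1,7 [-0.51  0.17]
```

View pics/g3.png

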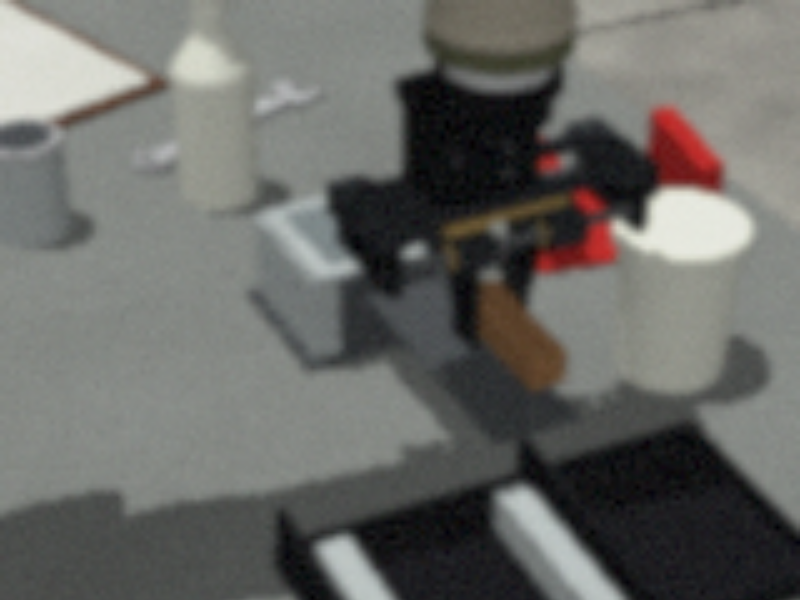

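The blade (crop ~(430,330)) is entering the slot between the rails. The gripper is above the pail's height. I carry on.

```bash
python3 -m pendant '0 0 -0.07 0 0 0;0 0 -0.14 0 0 0;0 0 -0.21 0 0 0;0 0 -0.28 0 0 0;0 0 -0.33 0 0 0;0 0 -0.33 0 0 0;0 0 -0.33 0 0 0'; python3 go.py .609 .072 .09 0 .609 .072 .16 0
```

```text
time: 6.45
ee_pos: [0.6081, 0.0662, 0.0817]
eef_rot: [0.498, 0.501, -0.499, 0.502]
ft_force: [1.3, -0.5, -2.4]
width: 0.0233
t 6.45 tcp [0.6081 0.0662 0.0817] yaw 0.34 xaxis [ 0. -0. -1.] F [ 1.3 -0.5 -2.4] w 0.0233 q1,7 [-0.63  0.03]
-> [-0.033  0.004 -0.023] [ 0.004  0.    -0.   ]
-> [-0.313  0.004 -0.023] [ 0.004  0.    -0.   ]
```

```bash
python3 -m pendant '0 0 -0.022 0 0 0;-0.03 0 -0.022 0 0 0;-0.055 0 -0.022 0 0 0;-0.07 0 -0.022 0 0 0;-0.085 0 -0.022 0 0 0;-0.1 0 -0.022 0 0 0;-0.12 0 -0.022 0 0 0;-0.14 0 -0.022 0 0 0'; python3 -m pendant '-0.02 0 0 0 0 0;-0.05 0 0 0 0 0;-0.09 0 0 0 0 0;-0.13 0 0 0 0 0;-0.17 0 0 0 0 0;-0.2 0 0 0 0 0;-0.2 0 0 0 0 0;-0.2 0 0 0 0 0'; python3 - <<'E'
import go; from m import *; p,M=go.show()
im,d=vision.camera("side"); cv2.imwrite("pics/g4.png",cv2.resize(im[110:250,180:340],(640,560)))
im,d=vision.camera("top"); C=cloud("top",d); z=C[...,2]; h,s,v=cv2.split(cv2.cvtColor(im,cv2.COLOR_BGR2HSV))
zp=p[2]-.035+.007
roi=(290,215,410,320)
k=(abs(z-zp)<.02); rect("top",k,zp,roi,"panel")
rect("top",k&(v<125),zp,roi,"coat")
for y in (.13,.16,.19): 
  for x in (.56,.6,.65):
    a,b=proj("top",[[x,y,zp]])[0].round().astype(int); print(np.median(C[b-2:b+3,a-2:a+3].reshape(-1,3),0).round(4))
E
```

```text
time: 7.25
ee_pos: [0.6079, 0.0722, 0.1168]
eef_rot: [0.498, 0.502, -0.499, 0.501]
ft_force: [1.4, -0.1, -4.0]
width: 0.0236
time: 8.05
ee_pos: [0.608, 0.0723, 0.1665]
eef_rot: [0.499, 0.502, -0.498, 0.501]
ft_force: [-0.3, 0.5, -4.5]
width: 0.0233
t 8.05 tcp [0.608  0.0723 0.1665] yaw 0.35 xaxis [ 0.  0. -1.] F [-0.3  0.5 -4.5] w 0.0233 q1,7 [-0.66 -0.02]
panel area 149 rect c [605.9 203.6] size [ 13.3 128.6] ang 87.5
coat area 29 rect c [590.5  31.3] size [28.3  6.1] ang 4.3
[0.4366 0.0695 0.6269]
[0.4603 0.0711 0.6189]
[0.4894 0.0732 0.6085]
[0.4379 0.0865 0.6229]
[0.4625 0.0884 0.6136]
[0.4918 0.0891 0.6035]
[0.4425 0.105  0.6052]
[0.467  0.1082 0.594 ]
[0.5009 0.1098 0.5826]
```

View pics/g4.png

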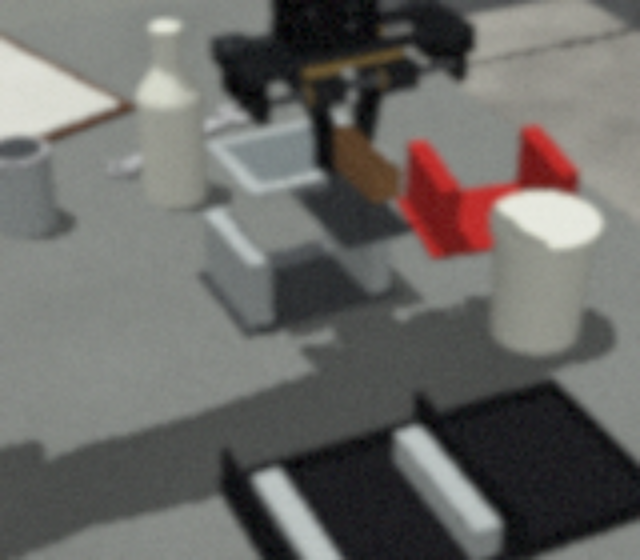

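The panel sits level on the blade, clear of the rails (crop (265,160), rails empty below). Carrying it to the tray.

```bash
python3 -m pendant '0 -0.02 0.03 0 0 0;0 -0.06 0.09 0 0 0;0 -0.11 0.18 0 0 0;0 -0.16 0.28 0 0 0;0 -0.21 0.38 0 0 0;0 -0.26 0.48 0 0 0;0 -0.31 0.58 0.01 0 0;0 -0.352 0.68 0.01 0 0' && python3 -m pendant '0 0 0.1 0 0 0;0 0 0.2 0 0 0;0 0 0.3 0 0 0;0 0 0.4 0 0 0;0 0 0.48 0 0 0;0 0 0.53 0 0 0;0 0 0.555 0 0 0;0 0 0.565 0 0 0' && python3 -m pendant '0 0 0 0 0 0;0 0 0 0 0 0'; python3 - <<'E'
import go; from m import *; p,M=go.show()
im,d=vision.camera("side"); cv2.imwrite("pics/g5.png",cv2.resize(im[140:300,200:380],(720,640))[:600])
imt,d=vision.camera("top"); np.savez("top2",im=imt,d=d); cv2.imwrite("pics/g5t.png",cv2.resize(imt[130:260,260:370],(660,780))[:600])
E
python3 go.py .52 -.239 .166 -.5 .52 -.239 .068 -.5
```

```text
time: 8.95
ee_pos: [0.5197, -0.1, 0.1664]
eef_rot: [0.503, 0.497, -0.503, 0.497]
ft_force: [0.3, -0.9, -3.4]
width: 0.0235
time: 9.75
ee_pos: [0.5195, -0.2397, 0.1664]
eef_rot: [-0.502, -0.498, 0.502, -0.497]
ft_force: [-0.0, -0.2, -4.2]
width: 0.0236
time: 9.95
ee_pos: [0.52, -0.2385, 0.1664]
eef_rot: [0.502, 0.498, -0.502, 0.498]
ft_force: [-0.3, 0.3, -4.3]
width: 0.0236
t 9.95 tcp [ 0.52   -0.2385  0.1664] yaw -0.44 xaxis [-0.     0.001 -1.   ] F [-0.3  0.3 -4.3] w 0.0236 q1,7 [-0.28  0.53]
t 10.05 tcp [ 0.52   -0.2386  0.1665] yaw -0.44 xaxis [ 0.  0. -1.] F [-1.1 -0.1 -3.6] w 0.0236 q1,7 [-0.28  0.53]
-> [ 0.002 -0.     0.002] [ 0.001 -0.    -0.   ]
-> [ 0.394 -0.     0.002] [ 0.001 -0.    -0.   ]
```

View pics/g5.png

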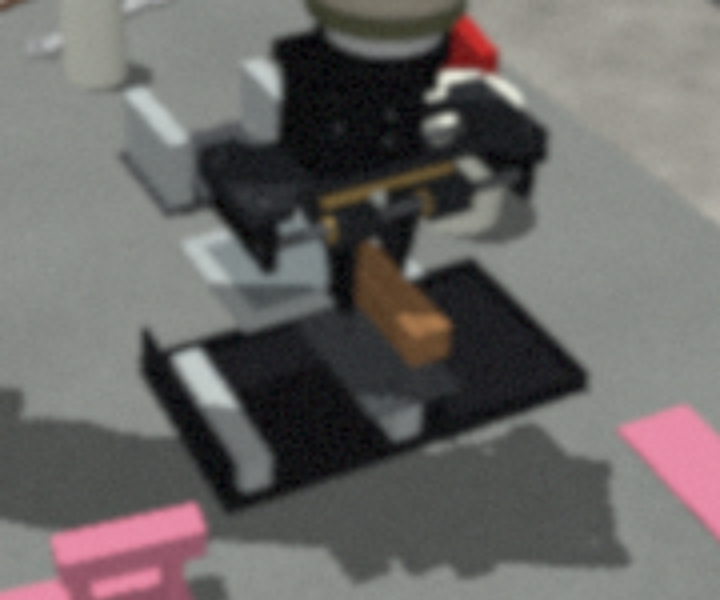

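The panel is still seated and over the tray (crop (270,280)). I lower it, slowing near contact.

```bash
python3 -m pendant '0.04 0 0 0 0 0;0.1 0 0 0 0 0;0.18 0 0 0 0 0;0.25 0 0 0 0 0;0.31 0 0 0 0 0;0.34 0 0 0 0 0;0.355 0 0 0 0 0;0.37 0 0 0 0 0' && python3 -m pendant '0.012 0 0 0 0 0;0.024 0 0 0 0 0;0.036 0 0 0 0 0;0.048 0 0 0 0 0;0.06 0 0 0 0 0' && python3 -m pendant '0.01 0 0 0 0 0;0.02 0 0 0 0 0;0.03 0 0 0 0 0;0.03 0 0 0 0 0'; python3 - <<'E'
import go; from m import *; p,M=go.show()
im,d=vision.camera("side"); cv2.imwrite("pics/g6.png",cv2.resize(im[160:290,210:370],(720,585)))
E
```

```text
time: 10.85
ee_pos: [0.52, -0.2397, 0.0741]
eef_rot: [0.502, 0.498, -0.502, 0.498]
ft_force: [0.4, 0.2, -2.8]
width: 0.0233
time: 11.35
ee_pos: [0.5199, -0.2395, 0.059]
eef_rot: [0.502, 0.498, -0.502, 0.498]
ft_force: [1.1, -0.0, -2.6]
width: 0.0234
time: 11.75
ee_pos: [0.5196, -0.2394, 0.0511]
eef_rot: [-0.502, -0.498, 0.502, -0.498]
ft_force: [0.3, -0.3, -2.7]
width: 0.023
t 11.75 tcp [ 0.5196 -0.2394  0.0511] yaw -0.51 xaxis [-0.001  0.    -1.   ] F [ 0.3 -0.3 -2.7] w 0.023 q1,7 [-0.22  0.61]
```

View pics/g6.png

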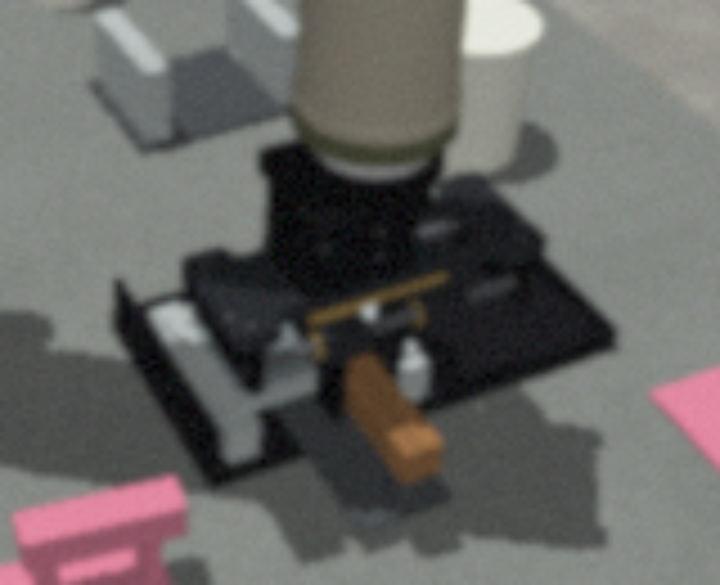

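The panel rests on the rails: the wrist load has dropped by its weight. I draw the lifter straight out toward -y.

```bash
python3 -m pendant '0 0 0.04 0 0 0;0 0 0.12 0 0 0;0 0 0.21 0 0 0;0 0 0.3 0 0 0;0 0 0.4 0 0 0;0 0 0.5 0 0 0;0 0 0.6 0 0 0;0 0 0.7 0 0 0' && python3 -m pendant '0 0 0.03 0 0 0;0 0 0.03 0 0 0;0.02 0 0.03 0 0 0;0.035 0 0.03 0 0 0;0.045 0 0.03 0 0 0;0.05 0 0.03 0 0 0;0.05 0 0.03 0 0 0'; python3 go.py .52 -.42 .035 -.5; python3 - <<'E'
from m import *
im,d=vision.camera("top"); cv2.imwrite("pics/g7.png",cv2.resize(im[130:290,270:430],(600,600))); C=cloud("top",d);z=C[...,2]
rect("top",(z>.028)&(z<.042)&(cv2.cvtColor(im,6)>60),.036,(440,260,540,380),"panel")
E
```

```text
time: 12.6
ee_pos: [0.5179, -0.4164, 0.0516]
eef_rot: [-0.502, -0.498, 0.502, -0.498]
ft_force: [-0.1, 0.9, -2.3]
width: 0.0238
time: 13.3
ee_pos: [0.5182, -0.4215, 0.0388]
eef_rot: [0.502, 0.498, -0.502, 0.498]
ft_force: [-0.7, 1.2, -2.3]
width: 0.0235
t 13.3 tcp [ 0.5182 -0.4215  0.0388] yaw -0.49 xaxis [-0.  0. -1.] F [-0.7  1.2 -2.3] w 0.0235 q1,7 [0.14 0.91]
-> [ 0.015  0.007 -0.006] [ 0. -0.  0.]
panel area 1320 rect c [ 518.3 -152.9] size [119.2 135.8] ang 89.1
```

View pics/g7.png

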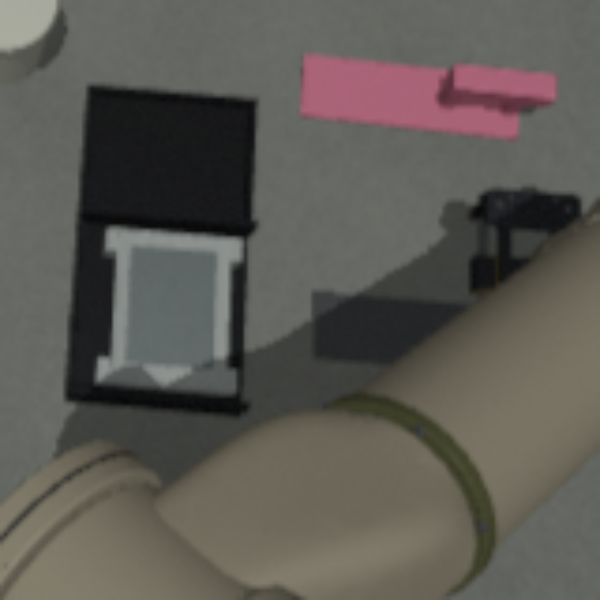

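The panel lies centred on both tray rails (crop (172,305)), and the lifter blade is out at (390,330) over open bench. Now I set it down and release.

```bash
python3 -m pendant '0.008 0 0 0 0 0;0.014 0 0 0 0 0;0.018 0 0 0 0 0;0.02 0 0 0 0 0;0.02 0 0 0 0 0'; python3 -m pendant '0 0 0 0 0 0;0 0 0 0 0 0;0 0 0 0 0 0;0 0 0 0 0 0;0 0 0 0 0 0;0 0 0 0 0 0' 0.5; python3 go.py .5182 -.4215 .25 -.5
```

```text
time: 13.85
ee_pos: [0.5181, -0.422, 0.0341]
eef_rot: [0.502, 0.498, -0.502, 0.498]
ft_force: [-1.3, -0.0, -0.2]
width: 0.0235
time: 14.45
ee_pos: [0.5181, -0.422, 0.034]
eef_rot: [0.502, 0.498, -0.502, 0.498]
ft_force: [0.3, -0.4, -0.1]
width: 0.0617
t 14.45 tcp [ 0.5181 -0.422   0.034 ] yaw -0.51 xaxis [ 0.  0. -1.] F [ 0.3 -0.4 -0.1] w 0.0617 q1,7 [0.14 0.91]
-> [-0.864  0.    -0.002] [-0. -0. -0.]
```

```bash
python3 -m pendant '-0.1 0 0 0 0 0;-0.25 0 0 0 0 0;-0.45 0 0 0 0 0;-0.65 0 0 0 0 0;-0.86 0 0 0 0 0;-0.86 0 0 0 0 0' 1 && python3 -m pendant '0 -0.03 -0.2 -0.06 0 0;0 -0.06 -0.4 -0.12 0 0;0 -0.09 -0.6 -0.18 0 0;0 -0.12 -0.8 -0.24 0 0;0 -0.15 -0.98 -0.3 0 0;0 -0.15 -0.98 -0.36 0 0;0 -0.15 -0.98 -0.4 0 0'; python3 go.py .46 .06 .25 55
```

```text
time: 15.05
ee_pos: [0.5195, -0.4243, 0.2565]
eef_rot: [0.503, 0.494, -0.502, 0.501]
ft_force: [-0.1, -0.6, -0.8]
width: 0.0869
time: 15.75
ee_pos: [0.483, -0.1748, 0.2492]
eef_rot: [0.331, 0.625, -0.33, 0.625]
ft_force: [-0.2, -0.2, -0.7]
width: 0.0868
t 15.75 tcp [ 0.483  -0.1748  0.2492] yaw 34.26 xaxis [ 0.001  0.001 -1.   ] F [-0.2 -0.2 -0.7] w 0.0868 q1,7 [-0.34  0.9 ]
-> [-0.002  0.453 -0.828] [-0.241 -0.    -0.001]
```

```bash
python3 -m pendant '0 0.09 -0.16 -0.05 0 0;0 0.18 -0.33 -0.1 0 0;0 0.27 -0.5 -0.15 0 0;0 0.36 -0.66 -0.2 0 0;0 0.45 -0.83 -0.24 0 0;0 0.45 -0.83 -0.24 0 0;0 0.45 -0.83 -0.24 0 0'; python3 go.py .44 .27 .25 70
```

```text
time: 16.45
ee_pos: [0.4605, 0.0589, 0.2489]
eef_rot: [0.215, 0.674, -0.215, 0.674]
ft_force: [0.7, -0.8, -0.0]
width: 0.0871
t 16.45 tcp [0.4605 0.0589 0.2489] yaw 54.59 xaxis [ 0. -0. -1.] F [ 0.7 -0.8 -0. ] w 0.0871 q1,7 [-0.6   0.71]
-> [-0.005  0.641 -0.556] [-0.179  0.     0.   ]
```

```bash
python3 -m pendant '0 0.13 -0.11 -0.05 0 0;0 0.26 -0.22 -0.1 0 0;0 0.39 -0.33 -0.15 0 0;0 0.52 -0.45 -0.18 0 0;0 0.64 -0.556 -0.18 0 0;0 0.64 -0.556 -0.18 0 0;0 0.64 -0.556 -0.18 0 0'; python3 go.py .4205 .378 .16 70 .4205 .378 .046 70; python3 - <<'E'
from m import *
D=np.load("top.npz"); im,d=D["im"],D["d"]; z=cloud("top",d)[...,2]
v=cv2.cvtColor(im,cv2.COLOR_BGR2HSV)[...,2]
rect("top",abs(z-.08)<.012,.08,(200,335,250,385),"tin top")
D=cloud("side",np.load("side.npz")["d"]); m=(abs(D[...,0]-.42)<.06)&(abs(D[...,1]-.378)<.06)&(abs(D[...,2]-.08)<.006)
print(D[m].mean(0),np.ptp(D[m][:,:2],axis=0),m.sum())
E
```

```text
time: 17.15
ee_pos: [0.4411, 0.2683, 0.2487]
eef_rot: [0.123, 0.696, -0.124, 0.696]
ft_force: [0.8, -1.2, 0.7]
width: 0.0869
t 17.15 tcp [0.4411 0.2683 0.2487] yaw 69.89 xaxis [-0.    -0.001 -1.   ] F [ 0.8 -1.2  0.7] w 0.0869 q1,7 [-0.8  0.6]
-> [ 0.355  0.384 -0.228] [-0.001  0.     0.001]
-> [ 0.811  0.384 -0.228] [-0.001  0.     0.001]
tin top area 314 rect c [419.9 379.4] size [60.2 59.5] ang 32.0
[0.41912552 0.37333092 0.07962674] [0.05894334 0.05994909] 114
```

```bash
python3 -m pendant '0 0.13 -0.08 0 0 0;0 0.26 -0.15 0 0 0;0.1 0.384 -0.228 0 0 0;0.25 0.384 -0.228 0 0 0;0.355 0.384 -0.228 0 0 0;0.355 0.384 -0.228 0 0 0;0.355 0.384 -0.228 0 0 0'; python3 -m pendant '0.15 0 0 0 0 0;0.28 0 0 0 0 0;0.38 0 0 0 0 0;0.456 0 0 0 0 0;0.456 0 0 0 0 0;0.456 0 0 0 0 0'; python3 -m pendant '0 0 0 0 0 0;0 0 0 0 0 0;0 0 0 0 0 0;0 0 0 0 0 0;0 0 0 0 0 0;0 0 0 0 0 0;0 0 0 0 0 0' -1 25; python3 go.py .4205 .378 .2 70; 
```

```text
time: 17.85
ee_pos: [0.4212, 0.3775, 0.1612]
eef_rot: [0.124, 0.696, -0.124, 0.696]
ft_force: [1.1, -0.1, 0.6]
width: 0.0868
time: 18.45
ee_pos: [0.4211, 0.3794, 0.0483]
eef_rot: [0.124, 0.696, -0.123, 0.697]
ft_force: [1.1, 0.6, 0.3]
width: 0.0871
time: 19.15
ee_pos: [0.4199, 0.3793, 0.0467]
eef_rot: [0.123, 0.696, -0.123, 0.696]
ft_force: [-0.3, -0.1, 6.6]
width: 0.0595
t 19.15 tcp [0.4199 0.3793 0.0467] yaw 69.96 xaxis [ 0.     0.001 -1.   ] F [-0.3 -0.1  6.6] w 0.0595 q1,7 [-0.89  0.44]
-> [-0.613 -0.004  0.004] [-0.  0. -0.]
```

```bash
python3 -m pendant '-0.06 0 0 0 0 0;-0.18 0 0 0 0 0;-0.35 0 0 0 0 0;-0.53 0 0 0 0 0;-0.7 0 0 0 0 0;-0.7 0 0 0 0 0;-0.7 0 0 0 0 0'; python3 go.py .50 .20 .22 70
```

```text
time: 19.85
ee_pos: [0.4199, 0.379, 0.2223]
eef_rot: [0.124, 0.696, -0.123, 0.697]
ft_force: [-0.4, 0.9, -3.3]
width: 0.0596
t 19.85 tcp [0.4199 0.379  0.2223] yaw 69.95 xaxis [ 0.001  0.001 -1.   ] F [-0.4  0.9 -3.3] w 0.0596 q1,7 [-0.91  0.42]
-> [ 0.009 -0.563  0.547] [-0.001  0.    -0.001]
```

```bash
python3 -m pendant '0 -0.06 0.06 0 0 0;0 -0.16 0.16 0 0 0;0 -0.28 0.27 0 0 0;0 -0.4 0.39 0 0 0;0 -0.5 0.48 0 0 0;0 -0.56 0.55 0 0 0;0 -0.56 0.55 0 0 0'; python3 go.py .59 .0 .22 70
```

```text
time: 20.55
ee_pos: [0.5016, 0.1959, 0.2197]
eef_rot: [0.124, 0.697, -0.126, 0.695]
ft_force: [-0.8, 0.2, -2.0]
width: 0.0597
t 20.55 tcp [0.5016 0.1959 0.2197] yaw 69.62 xaxis [-0.002 -0.003 -1.   ] F [-0.8  0.2 -2. ] w 0.0597 q1,7 [-0.68  0.79]
-> [ 0.    -0.611  0.604] [-0.004 -0.001  0.002]
```

```bash
python3 -m pendant '0 -0.08 0.08 0 0 0;0 -0.2 0.2 0 0 0;0 -0.33 0.33 0 0 0;0 -0.46 0.46 0 0 0;0 -0.57 0.58 0 0 0;0 -0.63 0.61 0 0 0;0 -0.63 0.61 0 0 0'; python3 go.py .661 -.15 .22 70
```

```text
time: 21.25
ee_pos: [0.5896, -0.0029, 0.2196]
eef_rot: [0.124, 0.697, -0.125, 0.695]
ft_force: [-0.5, -0.7, -3.3]
width: 0.0594
t 21.25 tcp [ 0.5896 -0.0029  0.2196] yaw 69.71 xaxis [-0.003 -0.002 -1.   ] F [-0.5 -0.7 -3.3] w 0.0594 q1,7 [-0.41  1.23]
-> [-0.001 -0.453  0.472] [-0.003 -0.001  0.002]
```

```bash
python3 -m pendant '0 -0.06 0.06 0 0 0;0 -0.16 0.17 0 0 0;0 -0.27 0.28 0 0 0;0 -0.37 0.38 0 0 0;0 -0.453 0.472 0 0 0;0 -0.453 0.472 0 0 0;0 -0.453 0.472 0 0 0'; python3 go.py .661 -.15 .1 70  .661 -.15 .052 70; python3 - <<'E'
from h import *
im,d=vision.camera("side"); cv2.imwrite("pics/g8.png",cv2.resize(im[130:300,200:380],(635,600)))
E
```

```text
time: 21.95
ee_pos: [0.662, -0.1452, 0.2197]
eef_rot: [0.123, 0.697, -0.123, 0.695]
ft_force: [0.9, 1.5, -2.2]
width: 0.0596
t 21.95 tcp [ 0.662  -0.1452  0.2197] yaw 69.99 xaxis [-0.003  0.001 -1.   ] F [ 0.9  1.5 -2.2] w 0.0596 q1,7 [-0.17  1.51]
-> [ 0.479 -0.019  0.004] [-0.    -0.002 -0.   ]
-> [ 0.671 -0.02   0.005] [-0.    -0.002 -0.   ]
```

View pics/g8.png

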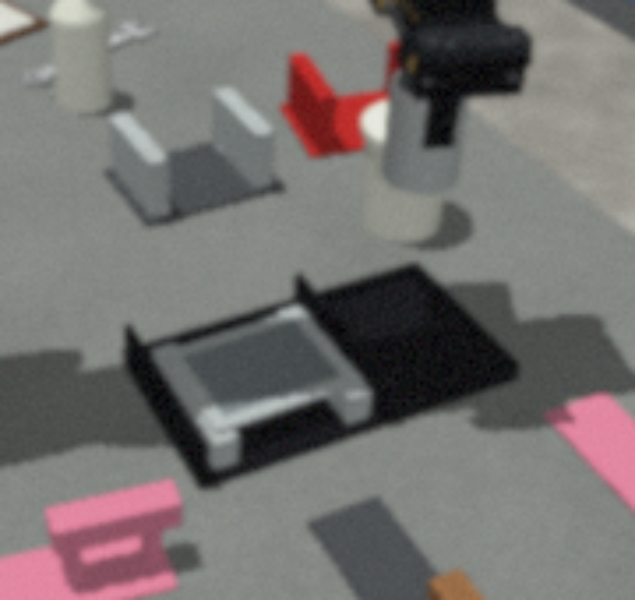

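The tin hangs upright over the bay (crop (425,130)), the panel lies on the tray rails at (260,360), and the lifter is flat at (390,550). I lower the tin.

```bash
python3 -m pendant '0.06 0 0 0 0 0;0.16 -0.01 0 0 0 0;0.28 -0.015 0 0 0 0;0.4 -0.015 0 0 0 0;0.5 -0.015 0 0 0 0;0.57 -0.015 0 0 0 0;0.61 -0.015 0 0 0 0;0.64 -0.015 0 0 0 0'; python3 -m pendant '0.008 0 0 0 0 0;0.016 0 0 0 0 0;0.024 0 0 0 0 0;0.03 0 0 0 0 0;0.034 0 0 0 0 0;0.034 0 0 0 0 0'; python3 go.py .661 -.15 .052 70
```

```text
time: 22.8
ee_pos: [0.6606, -0.149, 0.0602]
eef_rot: [0.123, 0.697, -0.122, 0.696]
ft_force: [-0.2, -0.1, -2.5]
width: 0.0593
time: 23.4
ee_pos: [0.661, -0.1502, 0.0528]
eef_rot: [0.123, 0.696, -0.123, 0.696]
ft_force: [-0.2, 1.1, -2.7]
width: 0.0595
t 23.4 tcp [ 0.661  -0.1502  0.0528] yaw 69.96 xaxis [ 0.  0. -1.] F [-0.2  1.1 -2.7] w 0.0595 q1,7 [-0.14  1.56]
-> [ 0.003  0.001 -0.   ] [-0.001  0.    -0.   ]
```

Not yet in contact (Fz still -2.7), so a little further, watching the force.

```bash
for i in 1 2 3; do python3 -m pendant '0.004 0 0 0 0 0;0.006 0 0 0 0 0' | grep -E 'pos|force'; done
```

```text
ee_pos: [0.6612, -0.1503, 0.0518]
ft_force: [-2.0, 0.1, 6.2]
ee_pos: [0.6614, -0.1503, 0.0518]
ft_force: [-7.6, 2.8, 17.9]
ee_pos: [0.6615, -0.1504, 0.0517]
ft_force: [-13.5, 4.1, 28.9]
```

```bash
python3 -m pendant '-0.006 0 0 0 0 0;-0.012 0 0 0 0 0;-0.013 0 0 0 0 0' | grep -E 'pos|force'; python3 -m pendant '0 0 0 0 0 0;0 0 0 0 0 0;0 0 0 0 0 0;0 0 0 0 0 0;0 0 0 0 0 0' 0.85; python3 -m pendant '-0.08 0 0 0 0 0;-0.2 0 0 0 0 0;-0.35 0 0 0 0 0;-0.55 0 0 0 0 0;-0.75 0 0 0 0 0;-0.95 0 0 0 0 0;-0.95 0 0 0 0 0'; python3 go.py .5 .2 .3 70
```

```text
ee_pos: [0.6613, -0.1503, 0.0518]
ft_force: [-0.1, 0.4, 1.7]
time: 24.8
ee_pos: [0.661, -0.1502, 0.0514]
eef_rot: [0.123, 0.696, -0.123, 0.696]
ft_force: [0.9, -0.8, 1.2]
width: 0.0798
time: 25.5
ee_pos: [0.6631, -0.1513, 0.2974]
eef_rot: [0.123, 0.692, -0.123, 0.7]
ft_force: [0.3, 0.4, 0.5]
width: 0.0805
t 25.5 tcp [ 0.6631 -0.1513  0.2974] yaw 69.95 xaxis [ 0.011 -0.002 -1.   ] F [0.3 0.4 0.5] w 0.0805 q1,7 [-0.16  1.51]
-> [-0.02   1.096 -1.095] [-0.001  0.008 -0.001]
```

Moving the arm aside (it's high), then a final look.

```bash
python3 -m pendant '0 0.1 -0.1 0 0 0;0 0.25 -0.25 0 0 0;0 0.4 -0.4 0 0 0;0 0.55 -0.55 0 0 0;0 0.7 -0.7 0 0 0;0 0.85 -0.85 0 0 0;0 0.95 -0.95 0 0 0;0 0.95 -0.95 0 0 0'; python3 - <<'E'
from m import *
im,d=vision.camera("top"); h,s,v=cv2.split(cv2.cvtColor(im,cv2.COLOR_BGR2HSV)); z=cloud("top",d)[...,2]
rect("top",abs(z-.085)<.012,.085,(440,220,545,310),"tin")
rect("top",(z>.026)&(z<.042)&(v>60)&(v<125)&(s>12),.036,(455,300,530,360),"coat")
rect("top",(h<20)&(s>120),.064,(540,290,720,420),"handle")
rect("top",(v<88),.003,(535,310,640,400),"blade")
I,d=vision.camera("side"); zs=cloud("side",d); m=(abs(zs[...,0]-.661)<.05)&(abs(zs[...,1]+.15)<.05)&(zs[...,2]>.075); print("tin top side",np.median(zs[m],0))
cv2.imwrite("pics/end.png",np.hstack([cv2.resize(im[100:300,100:460],(460,256)).copy(),cv2.resize(I[100:330,120:420],(334,256))]))
E
```

```text
time: 26.3
ee_pos: [0.5162, 0.1618, 0.289]
eef_rot: [0.12, 0.697, -0.118, 0.696]
ft_force: [0.7, 0.4, 0.5]
width: 0.0805
tin area 277 rect c [ 659.4 -149.9] size [57.1 58.4] ang 4.3
coat area 722 rect c [ 521.9 -153.6] size [103.   75.9] ang 0.1
handle area 237 rect c [ 517.5 -446.3] size [26.4 94.8] ang 0.1
blade area 939 rect c [ 519.7 -376.1] size [183.6  63.8] ang 89.3
tin top side [ 0.65726305 -0.15657635  0.0847887 ]
```

View pics/end.png

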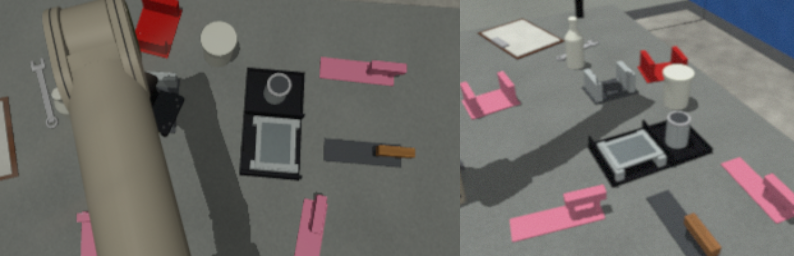

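The final view shows the tin upright in the bay (278,87), the panel on both rails (275,143), and the lifter flat on open bench (365,150). Bottle, pail and wrench look unmoved.

```bash
python3 -m pendant '0 0 0 0 0 0;0 0 0 0 0 0;0 0 0 0 0 0' | head -2; python3 -c "from bench import close_job; print(close_job())"
```

```text
time: 26.7
ee_pos: [0.5198, 0.1531, 0.289]
the job is handed in; nothing more can be done
None
```

The job is handed in at about 27 s of the 72 s limit, and everything is where it was asked to be. I lifted the panel off the stand on the lifter blade and lowered it coated side up onto the tray rails. I then drew the lifter out, laid it flat on open bench and stood the tin in the bay.

**Last checks:**
- **Panel:** its centre is within about 2 mm of the middle of the rails and it lies square to them (0.1° measured).
- **Tin:** it stands upright at about (0.66, -0.15), its top 85 mm above the bench as expected. The two cameras differ by about 7 mm on its position, which is well inside the bay.
- **Lifter:** it lies flat on the open bench, between the tray and the pink look-alikes.
- **Bystanders:** bottle, pail and wrench look unmoved, but I judged that by eye only.

**Not clean:** while setting the tin down I pressed it onto the bay floor with up to about 30 N. I backed off before releasing it; this was below the 40 N and 120 N limits.

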